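Probe the weld under a bracket's flange

ROBOT

A 6-joint arm with a two-finger parallel gripper is mounted at the origin on the work surface. World frame = base frame: x ahead of the robot, y to its left, z up, the work surface at z = 0. Lengths are in mm, angles in degrees, forces in N, time in s.
With the tool pointing down it reaches from about 350 to 850 mm from the base axis. Payload 8.1 kg.
Tool frame: the origin (TCP) lies midway between the tips of the shut fingers; the grasp point (between the pads) lies 19 mm behind it; z points along the fingers, y is the line along which they close (so a half turn about z gives the same grasp; the last joint's range is limited). The gripper opens to 85 mm and grips with 20 to 120 N. Pads are 22 mm wide; open, the fingers measure 114 mm over their backs; the gripper's body (76 mm by 85 mm) begins 54 mm behind the grasp point. The pads swing forward as they close: fully open they stand 13 mm farther back than shut.
Start: joints at [71.711, 7.471, 85.268, -0, 87.261, -4.893], TCP at [138.983, 583.686, 231.292] pointing down, gripper open.
Joint ranges: [-169.43, 169.43], [-51.17, 129.36], [1.28, 143.12], [-76.62, 256.62], [0, 156.53], [-152.29, 152.29]. Speed limits (degrees/s): [136.94, 136.94, 159.86, 180, 180, 180].

INTERFACE

Orientations are given as [roll, pitch, yaw] about the fixed x, y, z axes, in that order (R = Rz(yaw) Ry(pitch) Rx(roll)).
In Python, from bench import sensors, optics, r gives the robot as it stands.
- The arm moves only by the tool apply_moves, never from a script. Its argument "targets" is a list of rows, each a list of 7 numbers: the shift along the tool's x, y, z in mm, then the turn, a rotation vector about the tool's x, y, z in rad, then the closure, from 0 (fully open) to 1 (shut). In form: [[x, y, z, wx, wy, wz, claw], ...]. A call has 1 to 20 rows; each row shifts and turns the commanded pose from where the row before left it, along the tool's axes as they then stand; what a row does not reach is not made up. A row lasts 1/8 s, in which the tool goes at most 62.5 mm and 10.7 degrees, less where a joint would pass 70% of its speed; a pose out of reach is approached as far as the arm can. A call is refused whole if a number of a shift passes 62.5 or a number of a turn 0.188, either way. A call with a gripper value outside its range is refused whole. The fingers move at their own pace and stop on an object; "force" is the grip in N (left out, the last holds). Time passes only in rows, so rows that do not move let the fingers close. It gives the time, the measured TCP pose, the force, the opening and the grip force at its end, in the units of the state.
- sensors.sense(): the state, without advancing time (a new reading comes with each control period).
- optics.snapshot(name): name is "side" or "top" or "wrist"; returns the picture (480x640x3 uint8, red, green, blue); there is no depth.
- optics.get_calibration(name): a dict with "camera_matrix" (3x3 intrinsics, pixels), "pose" (4x4, takes a point from camera to world coordinates). Camera axes: x right, y down, z forward; pixel columns grow to the right and rows downward; lengths in mm; the calibration is good to about 2 mm. A picture is of the moment at which its call begins: read the wrist's pose just before it. get_calibration takes no time and is no camera call; for the wrist camera it gives the pose at the moment of the call.
- r.hand_in(): hands the job in; it is judged then, once.
The state is a dict: "time": time; "joint_pos": joint angles; "qd": joint speeds; "joint_efforts": joint torques, N m; "tool_pos": TCP position; "tcp_rot": TCP orientation; "ft_force": force on the tool from outside, world axes, zero at the start; "wrist_torque": the same for the moment, N m; "finger_gap": finger opening in mm; "grip_force": force on a finger pad.
Only numpy, scipy, OpenCV 4.12 (cv2) and the standard library are available. Lean on these libraries where they do the work, as an engineer would, in place of code of your own. Each camera call takes 0.05 s, during which the arm holds its last target. There are 200 camera calls.

TASK

Lift the setup block off the bracket and stand it upright in the tray, then take the pencil probe from its fork stand and run its tip gently and slowly (about 3 cm a second) along the bracket's inside weld: from the open end of the long weld, into the corner and on to the front end of the short weld, tip on the bead or just off it all the way. Hang the probe upright in the fork again, collar on the tines, and leave everything else on the bench where it is.

Things in the scene. Friction and masses are not known exactly. Their poses are not given: they have to be found in the camera images.
- bracket: Fixed welded bracket of bare steel. Origin: centre of its base plate's underside (plate 150 along x, 200 along y, 10 thick); z up; its front (-x side) is turned roughly to the robot's left. An upright web stands on it, front (-x) face at x = 26, y = -88 to 80; clamps 51 high behind it. A bead of 5 mm radius runs in an L along the inside feet of web (long weld) and end plate (short weld).
- flange_edge (a point): Middle of the lower front edge of the bracket's top flange, bracket frame (-9, -4, 93) mm. The flange overhangs the long weld: it reaches from the web forward to here, y = -88 to 80, underside z 93, top z 101 mm.
- end_plate (a point): Middle of the top of the end plate's inner face, bracket frame (-12, -80, 70) mm. The end plate stands on the base plate at its -y end (the end nearer the robot), x = -50 to 26, y = -88 to -80, up to z 70 mm.
- seam_start (a point): Open (+y, far) end of the long weld, bracket frame (21, 70, 15) mm: centre of the probe's tip ball when it touches the bead. To reach under the flange the probe must lean 28 to 50 degrees from vertical towards the bracket's -x side; beside the end plate its top must also lean 5 to 20 degrees towards +y.
- seam_corner (a point): Inside corner of the welds, bracket frame (21, -75, 15) mm; the long weld runs straight from seam_start to here.
- seam_end (a point): Front end of the short weld, bracket frame (-40, -75, 15) mm; the short weld runs straight from seam_corner to here.
- block: Loose aluminium setup block, 40 along x, 45 along y, 90 high, with a 21 wide, 22 deep slot down its front (-x) face; about 0.35 kg. Origin: centre of its underside. It starts standing on the bracket's base plate in front of the welds, in the probe's way.
- probe: Loose grey pencil probe, 190 long, about 0.15 kg. Origin: the very tip; z runs up its axis. Ball tip of 2 mm radius, shaft of 2 mm radius to z 16 widening to 5 mm radius at z 34, black collar of 20 mm radius from z 100 to 106, square handle 24 x 24 (sides along its x and y) from z 106 to 186 mm. It starts hanging tip down in the fork stand, collar on the tines; grip it by the handle from above.
- tip (a point): Centre of the probe's tip ball, on its axis 2 mm above its origin.
- stand: Fixed dark steel fork stand. Origin: centre below the probe's place, on the bench. Two tines (each 22 wide) with a 24 wide slot between, open to -x; tops at z 121 mm, from x = -30 to 54. A post 50 wide (front face x = 40) below the tines' rear end; base plate 10 thick, from x = -55 to 75, y = +-50 mm. A probe hung in it has its origin at z 21 mm, upright.
- tray: Fixed dark steel tray, 130 along x, 140 along y, walls 5 thick and 20 high, floor 5 thick. Origin: centre of its underside.
- spray_can: Bystander: can, 60 diameter, 170 high, origin under its centre.
- oil_bottle: Bystander: bottle, 56 diameter, 150 high, origin under its centre.
- wrench: Bystander: wrench lying flat, about 180 long along its x, under 15 high.
- hammer: Bystander: hammer lying flat, about 280 long along its x, under 40 high.
- screwdriver: Bystander: screwdriver lying flat, about 200 long along its x, under 35 high.
- disc_box: Bystander: cardboard box 120 x 120 x 40.
- tape: Bystander: tape measure 80 x 70 x 37.

How it is judged (in metres and radians):
On the way, in this order (a step that is already met when the one before it is completed fails the run):
1. the block stands upright in the tray, released (x of block in the frame of tray between -0.05 and 0.05 m and y of block in the frame of tray between -0.055 and 0.055 m and height (world z) of block below 0.012 m and angle between block's own z axis and vertical below 0.1 rad and contact force between block and the fingers below 0.1 N), for 0.2 s.
2. the probe's tip is at the open end of the long weld (x of tip in the frame of bracket between 0.013 and 0.029 m and y of tip in the frame of bracket between 0.06 and 0.08 m and z of tip in the frame of bracket between 0.005 and 0.023 m), for 0.05 s.
3. the tip passes along the long weld (x of tip in the frame of bracket between 0.013 and 0.029 m and y of tip in the frame of bracket between 0.035 and 0.049 m and z of tip in the frame of bracket between 0.005 and 0.023 m), for 0.05 s.
4. the tip passes along the long weld (x of tip in the frame of bracket between 0.013 and 0.029 m and y of tip in the frame of bracket between 0.006 and 0.02 m and z of tip in the frame of bracket between 0.005 and 0.023 m), for 0.05 s.
5. the tip passes along the long weld (x of tip in the frame of bracket between 0.013 and 0.029 m and y of tip in the frame of bracket between -0.023 and -0.009 m and z of tip in the frame of bracket between 0.005 and 0.023 m), for 0.05 s.
6. the tip passes along the long weld (x of tip in the frame of bracket between 0.013 and 0.029 m and y of tip in the frame of bracket between -0.052 and -0.038 m and z of tip in the frame of bracket between 0.005 and 0.023 m), for 0.05 s.
7. the tip reaches the inside corner (x of tip in the frame of bracket between 0.009 and 0.029 m and y of tip in the frame of bracket between -0.083 and -0.063 m and z of tip in the frame of bracket between 0.005 and 0.023 m), for 0.05 s.
8. the tip passes along the short weld (x of tip in the frame of bracket between -0.01 and 0.002 m and y of tip in the frame of bracket between -0.083 and -0.067 m and z of tip in the frame of bracket between 0.005 and 0.023 m), for 0.05 s.
9. the tip passes along the short weld (x of tip in the frame of bracket between -0.028 and -0.016 m and y of tip in the frame of bracket between -0.083 and -0.067 m and z of tip in the frame of bracket between 0.005 and 0.023 m), for 0.05 s.
10. the tip is at the front end of the short weld (x of tip in the frame of bracket between -0.05 and -0.03 m and y of tip in the frame of bracket between -0.083 and -0.067 m and z of tip in the frame of bracket between 0.005 and 0.023 m), for 0.05 s.
At the end, for the whole second after the job is handed in: The block stands upright (within 0.1 rad) on the tray's floor, and the probe hangs upright (within 0.12 rad) and still in the fork, collar on the tines; both released. On the way the tip ran the weld in order, within about 8 mm of the bead's line sideways and in height (all of step 1 and x of probe in the frame of stand between -0.03 and 0.037 m and y of probe in the frame of stand between -0.012 and 0.012 m and z of probe in the frame of stand between 0.016 and 0.026 m and angle between probe's own z axis and vertical below 0.12 rad and linear speed of probe below 0.02 m/s and contact force between probe and the fingers below 0.1 N); the robot touches nothing.
It fails at once if the tip moves faster than 8 cm/s in the weld (((x of tip in the frame of bracket between 0.01 and 0.03 m and y of tip in the frame of bracket between -0.08 and 0.075 m and z of tip in the frame of bracket between 0 and 0.024 m) or (x of tip in the frame of bracket between -0.045 and 0.03 m and y of tip in the frame of bracket between -0.08 and -0.064 m and z of tip in the frame of bracket between 0 and 0.024 m)) and linear speed of probe above 0.08 m/s).
It fails at once if the probe is pressed on the bracket with more than 30 N (contact force between probe and bracket above 30 N).
It fails at once if a bystander is moved by more than 30 mm (distance of any of spray_can, oil_bottle, wrench, hammer, screwdriver, disc_box, tape from where it was at the start of the episode above 0.03 m).
It also fails if it takes over 72 s, if anything falls off the work surface, if the arm or the gripper's body presses on something with over 40 N, if the wrist force passes 120 N, or if a joint passes its speed limit or range.

## Working session

There is one attempt and no reset: what is moved stays moved. The work goes in short steps, Python scripts to look and compute and a tool call to move; the robot and the scene stay as the last step left them, time stands still between calls to the robot, and variables do not carry over. Pictures are saved under pics/ and viewed, at most 10 in all, crops included, and the job is handed in when it is done.

Besides the shell and the picture viewer there is one more tool, called by a JSON object that holds its "op" and its "data". apply_moves: Moves the arm, as the interface text tells. Its arguments: {"type":"object","properties":{"targets":{"type":"array"},"force":{"type":"number"}},"required":["targets"]}

```bash
ls; mkdir -p pics; python3 - <<'E'
from bench import sensors, optics, r
import cv2, numpy as np
print(sensors.sense())
for n in ("side","top","wrist"):
    c=optics.get_calibration(n); print(n,np.round(c["camera_matrix"],1).tolist(),np.round(c["pose"],3).tolist())
    im=optics.snapshot(n); cv2.imwrite(f"pics/{n}0.png",im[:,:,::-1])
E
```

```text
pics
{'time': 0.0, 'joint_pos': array([ 7.17118118e+01,  7.51700296e+00,  8.53296872e+01, -5.77942094e-04,
        8.72616184e+01, -4.89280622e+00]), 'qd': array([ 0.01554974,  0.06802207, -0.1150509 ,  0.01113772, -0.0050523 ,
       -0.07987098]), 'joint_efforts': array([ 2.66584226e-03, -5.69408834e+01, -5.00549591e+01,  1.08050128e-05,
        1.49672624e-02,  4.32974147e-06]), 'tool_pos': array([138.80594988, 583.15208662, 230.22077259]), 'tcp_rot': array([-1.79892037e+02, -8.66270254e-03,  1.66604638e+02]), 'ft_force': array([-0.96230626, -0.48877697,  0.77149258]), 'wrist_torque': array([-0.00664606,  0.00431904,  0.02511368]), 'grip_force': 0.0, 'finger_gap': 85.39559399902775}
side [[471.4, 0.0, 316.4], [0.0, 471.4, 246.0], [0.0, 0.0, 1.0]] [[0.963, -0.197, 0.181, 325.125], [-0.268, -0.671, 0.691, -992.499], [-0.015, -0.714, -0.7, 1081.399], [0.0, 0.0, 0.0, 1.0]]
top [[469.8, 0.0, 323.7], [0.0, 469.8, 238.9], [0.0, 0.0, 1.0]] [[0.021, -0.994, 0.103, 482.784], [-1.0, -0.019, 0.025, -25.025], [-0.023, -0.104, -0.994, 1195.475], [0.0, 0.0, 0.0, 1.0]]
wrist [[381.5, 0.0, 323.6], [0.0, 381.5, 246.1], [0.0, 0.0, 1.0]] [[0.231, 0.928, 0.291, 64.456], [0.973, -0.22, -0.071, 601.641], [-0.002, 0.3, -0.954, 371.822], [0.0, 0.0, 0.0, 1.0]]
```

View pics/top0.png

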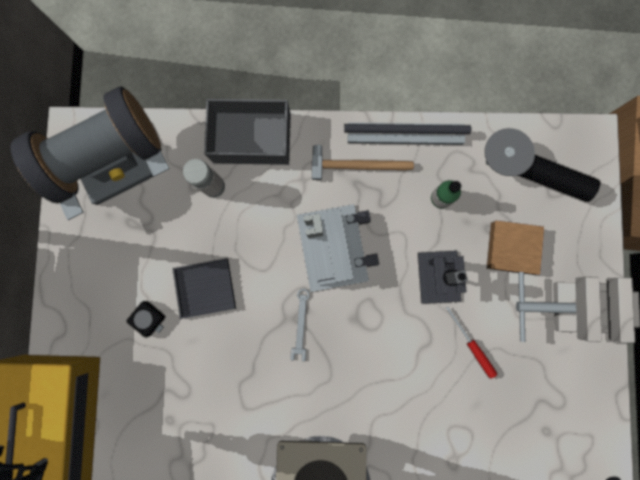

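View pics/side0.png

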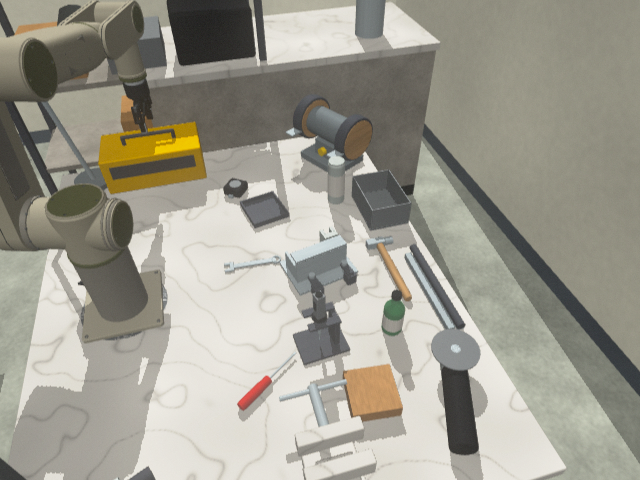

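The top view shows the bracket at about (333,247) px with the small block at (313,228). The tray is at (205,288), the stand at (440,277) with the probe at its right side (457,278), and the wrench at (301,325). In the side view the block is hidden behind the bracket's flange.

```bash
cat > h.py <<'E'
import numpy as np, cv2
from bench import sensors, optics, r
from scipy.spatial.transform import Rotation as Ro
def ray(c,px):
    K,T=np.array(c["camera_matrix"]),np.array(c["pose"])
    d=T[:3,:3]@np.linalg.solve(K,np.array([px[0],px[1],1.])); return T[:3,3],d
def plane(c,px,z):
    o,d=ray(c,px); return o+d*(z-o[2])/d[2]
def tri(obs):
    A=np.zeros((3,3));b=np.zeros(3)
    for c,px in obs:
        o,d=ray(c,px);d=d/np.linalg.norm(d);P=np.eye(3)-np.outer(d,d);A+=P;b+=P@o
    X=np.linalg.solve(A,b)
    res=[np.linalg.norm((np.eye(3)-np.outer(d/np.linalg.norm(d),d/np.linalg.norm(d)))@(X-o)) for o,d in (ray(c,p) for c,p in obs)]
    return X,res
def proj(c,X):
    K,T=np.array(c["camera_matrix"]),np.array(c["pose"]); p=K@(T[:3,:3].T@(np.asarray(X)-T[:3,3])); return p[:2]/p[2]
E
python3 - <<'E'
from h import *
c=optics.get_calibration("top")
for n,px,z in [("brk",(332,247),10),("block",(313,227),100),("tray",(205,288),20),("stand",(440,277),10),("probe",(457,278),200),("wrench",(301,325),5),("can",(197,170),170),("oil",(453,187),150),("hammer",(360,165),20),("tape",(145,318),37),("driver",(470,340),20)]:
    print(n,np.round(plane(c,px,z)))
T=optics.get_calibration("wrist")["pose"]
s=sensors.sense(); Rt=Ro.from_euler("xyz",s["tcp_rot"],degrees=True).as_matrix()
print(np.round(Rt,2)); print("cam in tool",np.round(Rt.T@(np.array(T)[:3,3]-s["tool_pos"]),1),np.round(Rt.T@np.array(T)[:3,:3],3))
E
```

```text
brk [586. -17.  10.]
block [624.  28. 100.]
tray [476. 299.  20.]
stand [ 516. -288.   10.]
probe [ 509. -282.  200.]
wrench [389.  57.   5.]
can [739. 288. 170.]
oil [ 714. -287.  150.]
hammer [796. -84.  20.]
tape [399. 439.  37.]
driver [ 363. -359.   20.]
[[-0.97  0.23 -0.  ]
 [ 0.23  0.97 -0.  ]
 [ 0.   -0.   -1.  ]]
cam in tool [  76.6    0.5 -141.5] [[ 0.    -0.954 -0.3  ]
 [ 1.     0.001 -0.   ]
 [ 0.001 -0.3    0.954]]
```

```bash
cat >> h.py <<'E'
def goto(pos,Rt,n,claw,start=None,dec=1):
    """rows (tool axes) from start (measured by default) to pos,Rt in n equal steps; simulates rounding"""
    if start is None:
        s=sensors.sense(); start=(np.array(s["tool_pos"]),Ro.from_euler("xyz",s["tcp_rot"],degrees=True))
    p0,R0=start; p=np.array(p0,float); R=R0; rv=(R0.inv()*Rt).as_rotvec(); rows=[]
    for i in range(1,n+1):
        f=i/n; pt=p0+(np.array(pos)-p0)*f; Rtt=R0*Ro.from_rotvec(rv*f)
        d=np.round(R.inv().apply(pt-p),dec)+0.; w=np.round((R.inv()*Rtt).as_rotvec(),3)+0.
        rows.append([*d.tolist(),*w.tolist(),claw]); p=p+R.apply(d); R=R*Ro.from_rotvec(w)
    print(str(rows).replace(" ","").replace(".0,",",")); return p,R
def down(yaw): return Ro.from_euler("xyz",[180,0,yaw],degrees=True)
E
python3 - <<'E'
from h import *
goto([520,200,330],down(100),11,0,dec=0)
E
```

```text
[[-42,-26,-9,0,0,0.106,0],[-44,-21,-9,0,0,0.105,0],[-46,-17,-9,0,0,0.106,0],[-48,-11,-9,0,0,0.106,0],[-49,-7,-9,-0.001,0,0.105,0],[-49,-1,-9,0,0,0.106,0],[-49,4,-9,0,0,0.106,0],[-48,9,-9,0,0,0.105,0],[-47,14,-9,0,0.001,0.106,0],[-46,19,-9,0,0,0.106,0],[-43,24,-9,0,0,0.105,0]]
```

{"op": "apply_moves", "data": {"targets": [[-42,-26,-9,0,0,0.106,0],[-44,-21,-9,0,0,0.105,0],[-46,-17,-9,0,0,0.106,0],[-48,-11,-9,0,0,0.106,0],[-49,-7,-9,0,0,0.105,0],[-49,-1,-9,0,0,0.106,0],[-49,4,-9,0,0,0.106,0],[-48,9,-9,0,0,0.105,0],[-47,14,-9,0,0,0.106,0],[-46,19,-9,0,0,0.106,0],[-43,24,-9,0,0,0.105,0],[0,0,0,0,0,0,0],[0,0,0,0,0,0,0]]}}

```text
time: 1.78
tool_pos: [520.3, 200.2, 329.8]
tcp_rot: [-179.9, -0.0, 100.0]
ft_force: [0.5, -0.2, -0.2]
finger_gap: 85.3
grip_force: 0.0
```

```bash
cat >> h.py <<'E'
import pickle
def shot(name,cam="wrist"):
    c=optics.get_calibration(cam); im=optics.snapshot(cam); cv2.imwrite(f"pics/{name}.png",im[:,:,::-1]); pickle.dump(c,open(f"pics/{name}.pkl","wb")); return c,im
def cal(name): return pickle.load(open(f"pics/{name}.pkl","rb"))
E
python3 - <<'E'
from h import *
shot("w1")
goto([560,-40,330],down(100),5,0,dec=0)
E
```

```text
[[-49,-1,0,0,0,0,0],[-49,0,0,0,0,0.001,0],[-48,-1,0,-0.001,0,0,0],[-49,0,0,0,0,0,0],[-49,-1,0,0,0,0.001,0]]
```

View pics/w1.png

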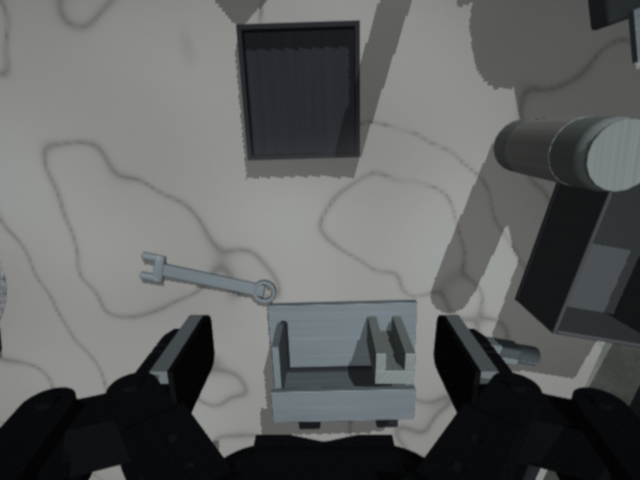

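The tray sits at (237–358, 22–158), the bracket's front plate edge at row ~302 from column 268 to 416, and the flange at rows 390–420. The block's U-shaped top is around (368–414, 317–383), near the bracket's far end, with the slot facing the front.

{"op": "apply_moves", "data": {"targets": [[-49,0,0,0,0,0,0],[-49,0,0,0,0,0,0],[-49,-1,0,0,0,0,0],[-49,-1,0,0,0,0,0],[-49,-1,0,0,0,0,0],[0,0,0,0,0,0,0],[0,0,0,0,0,0,0]]}}

```text
time: 2.7
tool_pos: [559.9, -40.3, 330.1]
tcp_rot: [-180.0, -0.0, 100.1]
ft_force: [0.9, 0.5, 0.5]
finger_gap: 85.2
grip_force: 0.0
```

```bash
python3 - <<'E'
from h import *
shot("w2")
E
```

```text
(no output)
```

View pics/w2.png

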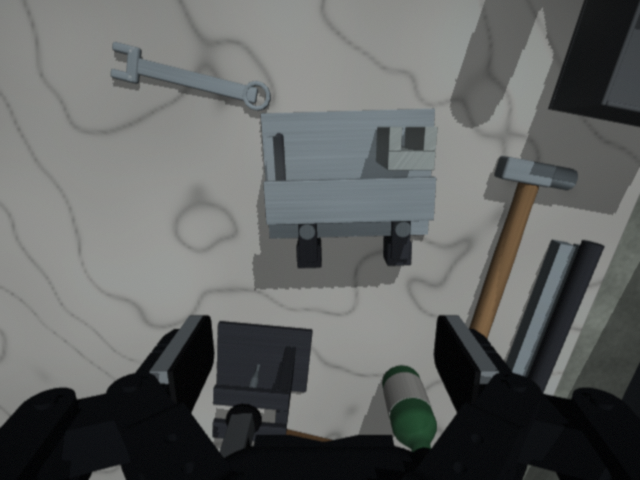

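The second view shows the flange at (266–435, 178–222) and the block top at (388–435, 127–170). The plate front edge is at row ~112. The stand base is at (216–312, 322–388), and the tines and probe are at (215–290, 388–440), partly behind the gripper. Next come subpixel edge fits.

```bash
cat >> h.py <<'E'
def edge(g,p,q,w=4):
    """sub-pixel straight edge near p-q: strongest gradient across, robust line fit -> homogeneous line"""
    p,q=np.array(p,float),np.array(q,float); t=(q-p)/np.linalg.norm(q-p); n=np.array([-t[1],t[0]])
    u=np.linspace(.12,.88,40); v=np.arange(-w,w+.01,.25); P=p+u[:,None,None]*(q-p)+v[None,:,None]*n
    I=cv2.remap(cv2.GaussianBlur(g,(0,0),.8),P[...,0].astype(np.float32),P[...,1].astype(np.float32),cv2.INTER_CUBIC)
    G=np.abs(np.gradient(I,axis=1)); k=G.argmax(1); pts=P[np.arange(40),k].astype(np.float32)
    vx,vy,x,y=cv2.fitLine(pts,cv2.DIST_HUBER,0,.01,.01).ravel(); l=np.array([-vy,vx,vy*x-vx*y])
    return l,np.median(abs(pts@l[:2]+l[2]))
def X(a,b): c=np.cross(a,b); return c[:2]/c[2]
def gray(n): return cv2.cvtColor(cv2.imread(f"pics/{n}.png"),cv2.COLOR_BGR2GRAY).astype(np.float32)
E
python3 - <<'E'
from h import *
E1=dict(pf=((268,303),(416,301)),fl=((272,390),(274,421)),fr=((415,388),(413,418)),fb=((274,421),(413,418)),ff=((272,390),(372,389)),ff2=((273,396),(413,394)),
 tT=((238,24),(358,21)),tB=((246,158),(358,158)),tL=((237,26),(246,158)),tR=((359,22),(359,158)),
 bl=((368,318),(375,383)),br=((404,318),(414,381)),bf=((368,318),(378,318)))
E2=dict(pf=((262,113),(434,110)),fl=((266,182),(268,222)),fr=((435,178),(434,219)),fb=((268,223),(434,219)),ff=((266,182),(434,177)),
 bl=((388,152),(388,170)),br=((435,130),(436,168)),bb=((388,170),(435,169)),bf=((388,127),(435,126)))
for n,E in (("w1",E1),("w2",E2)):
    g=gray(n)
    L={k:edge(g,*v) for k,v in E.items()}; print(n,{k:round(float(v[1]),2) for k,v in L.items()})
    cs=[("pf","fl"),("fl","fb"),("fr","fb"),("fl","ff"),("fr","ff"),("bl","bf"),("br","bf")]
    cs+=[("tT","tL"),("tT","tR"),("tB","tL"),("tB","tR"),("fl","ff2"),("fr","ff2")] if n=="w1" else [("bl","bb"),("br","bb")]
    for a,b in cs: print(a,b,np.round(X(L[a][0],L[b][0]),1))
g1=cv2.imread("pics/w1.png")[290:430,260:425]; g2=cv2.imread("pics/w2.png")[105:245,255:440]
a=cv2.resize(g1,None,fx=4,fy=4,interpolation=cv2.INTER_CUBIC); cv2.imwrite("pics/c1.png",a)
a=cv2.resize(g2,None,fx=4,fy=4,interpolation=cv2.INTER_CUBIC); cv2.imwrite("pics/c2.png",a)
E
```

```text
w1 {'pf': 0.22, 'fl': 0.23, 'fr': 0.3, 'fb': 0.26, 'ff': 0.11, 'ff2': 0.11, 'tT': 0.26, 'tB': 0.26, 'tL': 0.56, 'tR': 0.0, 'bl': 0.67, 'br': 1.14, 'bf': 0.0}
pf fl [265.5 302.7]
fl fb [273.3 421.7]
fr fb [414.  418.8]
fl ff [271.3 391.5]
fr ff [416.2 388.6]
bl bf [369.2 316. ]
br bf [403.6 316. ]
tT tL [235.4  24. ]
tT tR [359.   20.1]
tB tL [246.5 160. ]
tB tR [359.  156.5]
fl ff2 [271.3 391.9]
fr ff2 [416.1 390.3]
w2 {'pf': 0.37, 'fl': 0.28, 'fr': 0.26, 'fb': 0.21, 'ff': 0.25, 'bl': 0.0, 'br': 0.24, 'bb': 0.06, 'bf': 0.09}
pf fl [258.7 112.6]
fl fb [266.6 223.7]
fr fb [434.1 219.5]
fl ff [263.6 181.9]
fr ff [436.3 177. ]
bl bf [388.  127.1]
br bf [437.8 126.9]
bl bb [388.  169.1]
br bb [434.4 168.9]
```

View pics/c1.png

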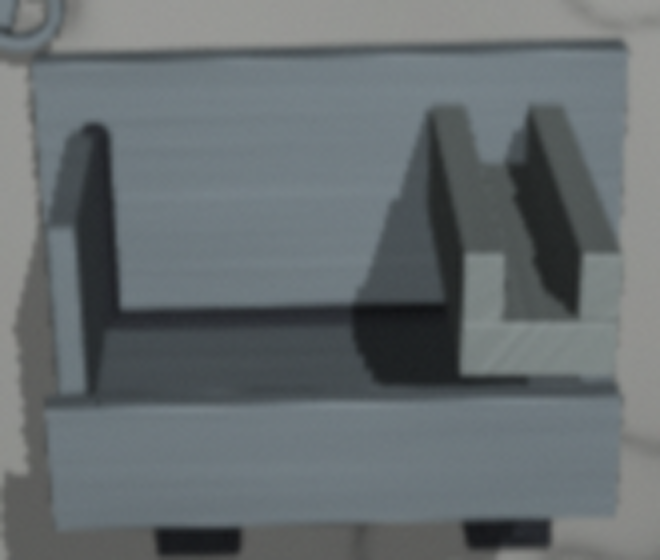

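View pics/c2.png

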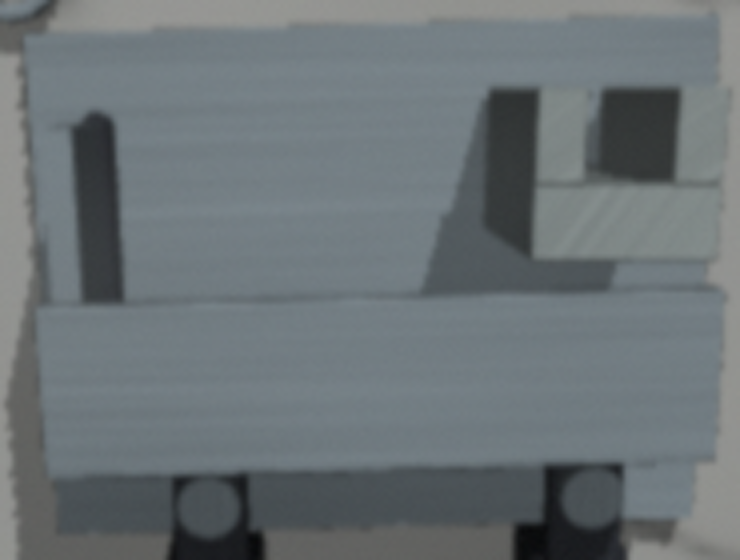

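The crops give the block top corners at (376,353), (414.8,353), (375.3,383.8) and (413.8,384) px in w1, and at (390,127), (437,127), (388.3,169.8) and (434.5,169.8) px in w2. The flange and plate corners are equally clear.

```bash
python3 - <<'E'
from h import *
a,b=cal("w1"),cal("w2")
P=dict(bFL=((376,353),(390,127)),bFR=((414.75,353),(437,127)),bRL=((375.25,383.75),(388.25,169.75)),bRR=((413.75,384),(434.5,169.75)),
 fFL=((271.3,391.),(264,181.7)),fFR=((415.6,388.7),(436,177.2)),fRL=((273.5,421.8),(266.6,223.7)),fRR=((414.1,419),(434.1,219.7)),
 pFL=((267.8,304.3),(261.3,114)),pFR=((416.5,300.7),(434.2,109)))
Q={}
for k,(u,v) in P.items():
    x,res=tri([(a,u),(b,v)]); Q[k]=x; print(k,np.round(x,1),np.round(res,1))
for i,j in (("bFL","bFR"),("bRL","bRR"),("bFL","bRL"),("bFR","bRR"),("fFL","fFR"),("fRL","fRR"),("fFL","fRL"),("fFR","fRR"),("pFL","pFR"),("fRL","pFL"),("fRR","pFR")):
    d=Q[j]-Q[i]; print(i,j,round(np.linalg.norm(d[:2]),1),round(np.degrees(np.arctan2(d[1],d[0])),1))
for k in [(236,24.5),(359,20.1),(247,159),(359,158)]: print("tray",np.round(plane(a,k,20),1))
E
```

```text
bFL [607.7  45.6  96.7] [0.1 0.1]
bFR [650.9  53.3  96.7] [0.3 0.3]
bRL [614.9   7.   99. ] [0.1 0.1]
bRR [658.5  14.8  99.5] [0. 0.]
fFL [498.1 -25.8  96.8] [0. 0.]
fFR [662.4   8.1  98.4] [0.3 0.3]
fRL [506.6 -66.6  99.7] [0. 0.]
fRR [671.  -33.   99.6] [0. 0.]
pFL [472.4  35.9   2.3] [0.2 0.2]
pFR [669.   76.5   2.6] [0. 0.]
bFL bFR 43.9 10.1
bRL bRR 44.3 10.2
bFL bRL 39.3 -79.6
bFR bRR 39.3 -78.9
fFL fFR 167.8 11.7
fRL fRR 167.8 11.5
fFL fRL 41.6 -78.3
fFR fRR 42.0 -78.2
pFL pFR 200.8 11.7
fRL pFL 108.0 108.4
fRR pFR 109.5 91.0
tray [398.3 359.8  20. ]
tray [524.5 386.3  20. ]
tray [425.5 224.5  20. ]
tray [552.9 248.3  20. ]
```

```bash
python3 - <<'E'
from h import *
from scipy.optimize import least_squares
a,b=cal("w1"),cal("w2")
F=dict(fFL=((271.3,391.),(264,181.7),(-9,-88,101)),fFR=((415.6,388.7),(436,177.2),(-9,80,101)),fRL=((273.5,421.8),(266.6,223.7),(34,-88,101)),fRR=((414.1,419),(434.1,219.7),(34,80,101)),
 pFL=((267.8,304.3),(261.3,114),(-75,-100,10)),pFR=((416.5,300.7),(434.2,109),(-75,100,10)))
def pose(p,q): 
    R=Ro.from_euler("z",p[2],degrees=True); return R.apply(q)+[p[0],p[1],0]
for nm,cs in (("w1",[0]),("w2",[1]),("both",[0,1])):
    def f(p,noise=None): return np.concatenate([plane((a,b)[i],v[i],v[2][2])[:2]-pose(p,v[2])[:2] for v in F.values() for i in cs])
    s=least_squares(f,[580,-10,-78.]); print(nm,np.round(s.x,2)); print(np.round(s.fun.reshape(-1,2),1).tolist())
B=dict(bFL=((376,353),(390,127)),bFR=((414.75,353),(437,127)),bRL=((375.25,383.75),(388.25,169.75)),bRR=((413.75,384),(434.5,169.75)))
for i,c in enumerate((a,b)): print("block top z100",[np.round(plane(c,v[i],100)[:2],1).tolist() for v in B.values()], np.round(np.mean([plane(c,v[i],100)[:2] for v in B.values()],0),1))
E
```

```text
w1 [585.3  -14.16 -78.39]
[[0.9, 0.6], [-0.3, -0.7], [0.7, -0.2], [-0.2, -0.5], [0.6, 0.6], [-1.7, 0.3]]
w2 [585.66 -16.46 -78.33]
[[1.0, 0.3], [-0.9, -0.3], [0.3, 1.3], [-0.4, 0.8], [1.3, -0.9], [-1.3, -1.4]]
both [585.48 -15.31 -78.36]
[[0.7, 1.8], [1.2, -0.9], [-0.4, 0.4], [-0.7, -1.4], [0.5, 1.0], [0.5, 0.1], [-0.4, 0.6], [-0.2, -0.3], [0.4, 1.8], [1.4, -2.1], [-1.8, 1.4], [-1.2, -2.5]]
block top z100 [[606.7, 47.6], [649.4, 55.3], [614.6, 7.7], [658.3, 15.2]] [632.3  31.4]
block top z100 [[607.4, 45.6], [650.4, 53.2], [614.6, 7.0], [658.3, 14.8]] [632.7  30.2]
```

```bash
python3 - <<'E'
from h import *
R=down(100.2)
s=goto([632.5,30.8,150],R,4,0,dec=0)
s=goto([632.5,30.8,66],R,2,0,start=s,dec=1)
s=goto([632.5,30.8,150],R,2,0.6,start=s,dec=0)
s=goto([475,305,150],R,6,0.6,start=s,dec=0)
E
```

```text
[[14,21,45,0,0,0,0],[14,21,45,0,0,-0.001,0],[15,21,45,0,0,0,0],[14,21,45,0,-0.001,0,0]]
[[-0.1,-0.1,42.1,0,0,0,0],[-0.1,0,42.2,0,0,0,0]]
[[0,0,-42,0,0,0,0.6],[0,0,-42,0,0,0,0.6]]
[[50,-18,0,0,0,0,0.6],[49,-18,0,0,0,0,0.6],[50,-17,0,0,0,0,0.6],[49,-18,0,0,0,0,0.6],[50,-18,0,0,0,0,0.6],[50,-18,0,0,0,0,0.6]]
```

{"op": "apply_moves", "data": {"targets": [[14,21,45,0,0,0,0],[14,21,45,0,0,0,0],[15,21,45,0,0,0,0],[14,21,45,0,0,0,0],[0,0,28,0,0,0,0],[0,0,28,0,0,0,0],[0,0,28,0,0,0,0],[0,0,0,0,0,0,0],[0,0,0,0,0,0,1],[0,0,0,0,0,0,1],[0,0,0,0,0,0,1],[0,0,0,0,0,0,1],[0,0,0,0,0,0,1]], "force": 50}}

```text
time: 4.38
tool_pos: [634.1, 29.3, 68.4]
tcp_rot: [179.9, 0.0, 100.0]
ft_force: [-2.0, 0.5, 5.9]
finger_gap: 44.2
grip_force: 50.7
```

{"op": "apply_moves", "data": {"targets": [[0,0,-25,0,0,0,1],[0,0,-40,0,0,0,1],[20,-7,-20,0,0,0,1],[50,-18,0,0,0,0,1],[50,-18,0,0,0,0,1],[50,-18,0,0,0,0,1],[50,-18,0,0,0,0,1],[50,-18,0,0,0,0,1],[30,-10,0,0,0,0,1],[0,0,0,0,0,0,1],[0,0,0,0,0,0,1]]}}

```text
time: 5.75
tool_pos: [475.6, 305.6, 151.5]
tcp_rot: [180.0, 0.0, 100.0]
ft_force: [-0.0, -0.8, -3.2]
finger_gap: 44.1
grip_force: 51.9
```

```bash
python3 - <<'E'
from h import *
s=sensors.sense(); print(s["tool_pos"],s["ft_force"],s["finger_gap"])
shot("w3"); shot("s3","side")
goto([475,305,68.4-5+3],down(100.2),3,1,dec=0)
E
```

```text
[475.6422356  305.62081582 151.51819537] [-0.03399572 -0.7714865  -3.18372976] 44.10429815075198
[[0,0,28,0,0,-0.001,1],[0,-1,29,0,0,-0.002,1],[0,0,28,0,0,-0.001,1]]
```

View pics/w3.png

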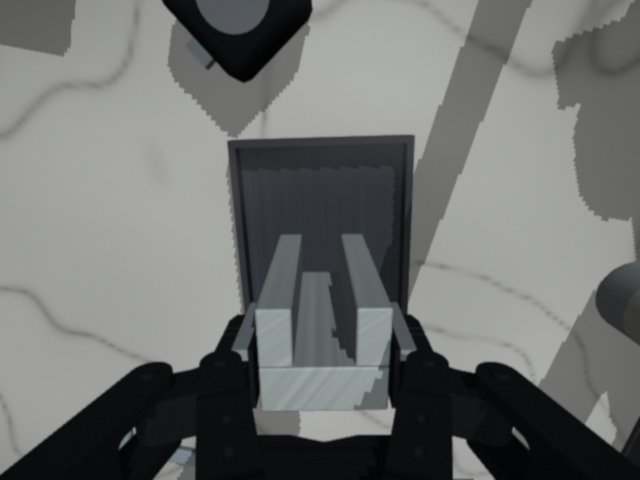

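The block is held upright above the tray, whose side walls are at columns ~232 and ~412, so it is centred. I'll lower it now.

{"op": "apply_moves", "data": {"targets": [[0,0,30,0,0,0,1],[0,0,30,0,0,0,1],[0,0,15,0,0,0,1],[0,0,5,0,0,0,1],[0,0,5,0,0,0,1],[0,0,0,0,0,0,1],[0,0,0,0,0,0,1]]}}

```text
time: 6.72
tool_pos: [476.0, 306.2, 67.2]
tcp_rot: [179.9, -0.0, 100.0]
ft_force: [-0.1, 0.2, -2.7]
finger_gap: 44.4
grip_force: 51.9
```

{"op": "apply_moves", "data": {"targets": [[0,0,1.5,0,0,0,1],[0,0,1,0,0,0,1],[0,0,1,0,0,0,1],[0,0,0,0,0,0,1],[0,0,0,0,0,0,1]]}}

```text
time: 7.35
tool_pos: [475.4, 306.1, 63.4]
tcp_rot: [180.0, -0.0, 100.0]
ft_force: [-3.9, -0.9, 6.0]
finger_gap: 44.4
grip_force: 52.8
```

{"op": "apply_moves", "data": {"targets": [[0,0,0,0,0,0,0.4],[0,0,0,0,0,0,0],[0,0,0,0,0,0,0],[0,0,0,0,0,0,0],[0,0,-40,0,0,0,0],[0,0,-60,0,0,0,0],[0,0,-60,0,0,0,0],[0,0,0,0,0,0,0]]}}

```text
time: 8.35
tool_pos: [478.6, 307.6, 230.0]
tcp_rot: [179.4, -0.2, 100.0]
ft_force: [-0.5, 0.0, -0.5]
finger_gap: 85.5
grip_force: 0.0
```

```bash
python3 - <<'E'
from h import *
b=cal("w2")
for p in ((216,322),(312,330),(264,355),(215,440),(240,410)): print(p,np.round(plane(b,p,10),0),np.round(plane(b,p,121)),np.round(plane(b,p,207)))
shot("w4")
s=goto([520,-200,330],down(100),11,0,dec=0)
E
```

```text
(216, 322) [ 447. -239.   10.] [ 471. -173.  121.] [ 490. -122.  207.]
(312, 330) [ 577. -228.   10.] [ 570. -165.  121.] [ 564. -116.  207.]
(264, 355) [ 518. -279.   10.] [ 525. -203.  121.] [ 530. -145.  207.]
(215, 440) [ 464. -439.   10.] [ 484. -325.  121.] [ 500. -236.  207.]
(240, 410) [ 495. -377.   10.] [ 508. -278.  121.] [ 517. -201.  207.]
[[-46,-4,-10,0.001,0,0,0],[-46,-4,-9,0,0,0,0],[-46,-4,-10,0.001,-0.001,0,0],[-46,-5,-9,0,0,0,0],[-46,-4,-10,0.001,0,0,0],[-46,-4,-9,0,0,0,0],[-46,-4,-10,0.001,0,0,0],[-46,-4,-9,0.001,0,0,0],[-46,-4,-9,0,-0.001,0,0],[-46,-5,-10,0.001,0,0,0],[-46,-4,-9,0,0,0,0]]
```

{"op": "apply_moves", "data": {"targets": [[-46,-4,-10,0,0,0,0],[-46,-4,-9,0,0,0,0],[-46,-4,-10,0,0,0,0],[-46,-5,-9,0,0,0,0],[-46,-4,-10,0,0,0,0],[-46,-4,-9,0,0,0,0],[-46,-4,-10,0,0,0,0],[-46,-4,-9,0,0,0,0],[-46,-4,-9,0,0,0,0],[-46,-5,-10,0,0,0,0],[-46,-4,-9,0,0,0,0],[0,0,0,0,0,0,0],[0,0,0,0,0,0,0]]}}

```text
time: 10.02
tool_pos: [517.7, -199.9, 325.0]
tcp_rot: [-179.9, -0.1, 100.0]
ft_force: [0.5, 0.6, -0.8]
finger_gap: 85.4
grip_force: 0.0
```

```bash
python3 - <<'E'
from h import *
shot("w5")
E
```

{"op": "apply_moves", "data": {"targets": [[-40,0,0,0,0,0,0],[-40,0,0,0,0,0,0],[-40,0,0,0,0,0,0],[0,0,0,0,0,0,0],[0,0,0,0,0,0,0]]}}

```text
time: 10.7
tool_pos: [539.3, -317.1, 326.2]
tcp_rot: [-180.0, -0.1, 100.1]
ft_force: [-0.3, 0.2, 0.2]
finger_gap: 85.2
grip_force: 0.0
```

```bash
python3 - <<'E'
from h import *
shot("w6")
a=cv2.imread("pics/w5.png")[100:420,150:470]; b=cv2.imread("pics/w6.png")[40:360,150:470]
cv2.imwrite("pics/c56.png",np.hstack([cv2.resize(i,(400,400),interpolation=cv2.INTER_CUBIC) for i in (a,b)]))
E
```

```text
(no output)
```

View pics/c56.png

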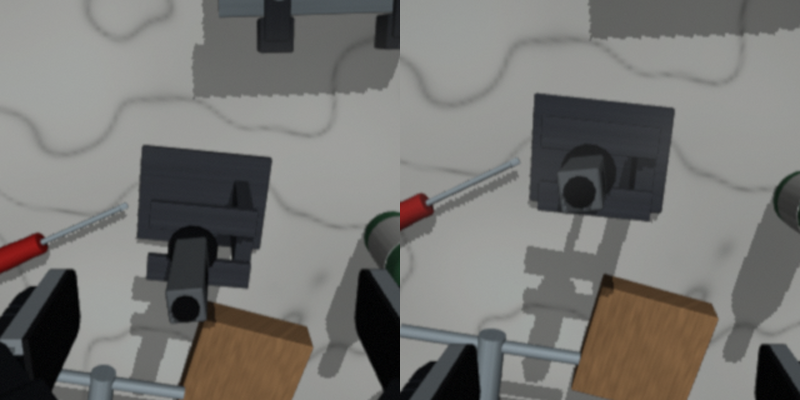

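The stand base is seen with its front edge at (142–270, 146–158) in the left panel. The post is on the far (right) side, so the slot opens towards the robot. The probe's black end cap is at (185,309) left and (579,192) right. I'll enlarge the handle.

```bash
python3 - <<'E'
from h import *
out=[]
for n,(x0,y0) in (("w5",(262,270)),("w6",(262,150))):
    im=cv2.imread(f"pics/{n}.png")[y0:y0+100,x0:x0+66]
    im=cv2.resize(im,None,fx=6,fy=6,interpolation=cv2.INTER_CUBIC)
    out.append(np.clip(255*(im/140.)**.6,0,255).astype(np.uint8))
cv2.imwrite("pics/c7.png",np.hstack(out)); print(np.hstack(out).shape)
E
```

```text
(600, 792, 3)
```

View pics/c7.png

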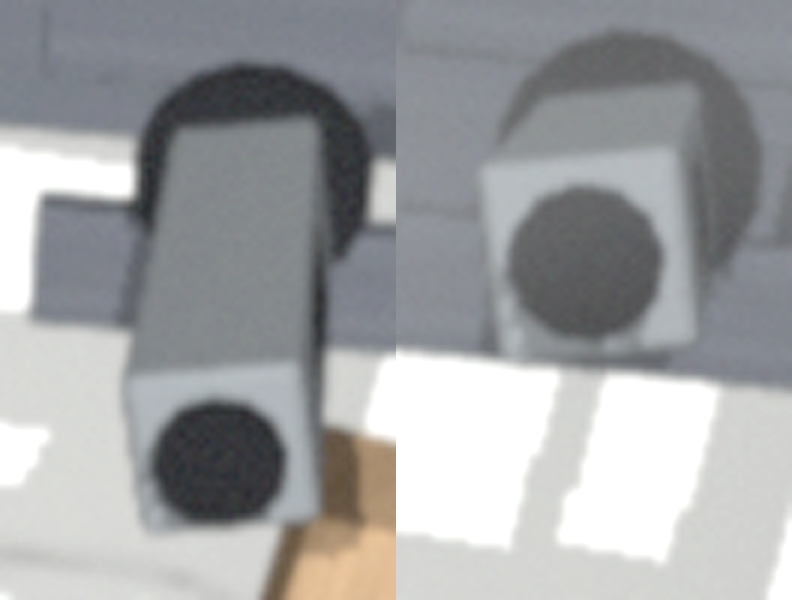

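The handle's top face corners are now clear: in w5 (283.2,333), (312.5,330.3), (315.3,356.3), (286.3,358.3); in w6 (276.7,178.7), (309.3,174.7), (311.5,205.8), (279.3,208.7). The cap is centred on it.

```bash
python3 - <<'E'
from h import *
a,b=cal("w5"),cal("w6")
P=dict(TL=((283.2,333),(276.7,178.7),207),TR=((312.5,330.3),(309.3,174.7),207),BR=((315.3,356.3),(311.5,205.8),207),BL=((286.3,358.3),(279.3,208.7),207),cap=((298.5,347),(293.7,193.5),211),
bL=((291.7,291.2),(286.8,166.2),127),bR=((315,289.7),(312.2,164.2),127),sL=((263.6,216.8),(258,115.2),10),sR=((366,226.4),(368.4,126.4),10))
for k,(u,v,z) in P.items():
    x,res=tri([(a,u),(b,v)]); print(k,np.round(x,1),np.round(res,1),np.round(plane(a,u,z)[:2],1),np.round(plane(b,v,z)[:2],1))
print("w6 rear",np.round(plane(b,(359.6,216),10),1),np.round(plane(b,(259.6,209.6),10),1))
gb=gray("w6"); ga=gray("w5")
l={k:edge(gb,*e) for k,e in dict(f=((258,115),(368,126)),l=((258,115),(259.5,209)),r=((368.4,126.4),(359.6,216)),t=((283,179),(305,175)),).items()}
print({k:round(float(v[1]),2) for k,v in l.items()})
c=[X(l["f"][0],l["l"][0]),X(l["f"][0],l["r"][0])]; print(np.round(c,1),[np.round(plane(b,q,10),1) for q in c])
f=edge(ga,(263.6,216.8),(366,226.4))[0]
for e in (f,l["f"][0]): print("front dir")
for cc,e in ((a,f),(b,l["f"][0])):
    q=[plane(cc,X(e,np.array([1,0,-x])),10) for x in (280,350)]; d=q[1]-q[0]; print("stand yaw",np.degrees(np.arctan2(d[1],d[0])))
E
```

```text
TL [ 500.1 -280.9  203.3] [0.1 0.1] [ 500.1 -278.7] [ 500.6 -280.3]
TR [ 522.  -274.1  204.1] [0.1 0.1] [ 521.9 -272.4] [ 521.9 -273.7]
BR [ 527.4 -294.3  207.7] [0.5 0.5] [ 527.9 -294.7] [ 526.9 -294.5]
BL [ 505.5 -300.4  207.2] [0.3 0.3] [ 505.7 -300.5] [ 505.2 -300.5]
cap [ 513.5 -288.   208.1] [0. 0.] [ 513.5 -286.2] [ 513.7 -287.5]
bL [ 500.  -280.   126.2] [0.2 0.2] [ 500.2 -279.6] [ 499.9 -279.9]
bR [ 521.8 -274.3  126.6] [0.3 0.3] [ 522.1 -274.1] [ 521.5 -274.3]
sL [ 449.  -242.7    3.5] [0.1 0.1] [ 449.7 -241.1] [ 450.2 -242.7]
sR [ 576.7 -232.4    4. ] [0.1 0.1] [ 575.7 -231. ] [ 576.1 -232.5]
w6 rear [ 587.6 -337.1   10. ] [ 465.7 -350.7   10. ]
{'f': 0.22, 'l': 0.33, 'r': 0.21, 't': 0.69}
[[256.1 113.6]
 [369.8 125.9]] [array([ 447.8, -241.3,   10. ]), array([ 577.6, -231.7,   10. ])]
front dir
front dir
stand yaw 4.221368416709637
stand yaw 4.235684532604076
```

```bash
python3 - <<'E'
from h import *
print(sensors.sense()["tool_pos"])
s=goto([513.8,-288.2,240],down(105.6),3,0)
s=goto([513.8,-288.2,152],down(105.6),3,0,start=s)
E
```

```text
[ 539.36762134 -316.92690193  326.61705102]
[[10.9,-6.7,28.9,0,0,-0.032,0],[11.1,-6.4,28.9,0,0,-0.032,0],[11.3,-6,28.8,0,-0.001,-0.032,0]]
[[0,0,29.3,0,0,0,0],[0,0,29.4,0,0,0,0],[0.1,0.1,29.3,0,0,0,0]]
```

{"op": "apply_moves", "data": {"targets": [[10.9,-6.7,29,0,0,-0.032,0],[11.1,-6.4,29,0,0,-0.032,0],[11.3,-6,29,0,0,-0.032,0],[0,0,0,0,0,0,0],[0,0,29,0,0,0,0],[0,0,29,0,0,0,0],[0,0,29,0,0,0,0],[0,0,0,0,0,0,0],[0,0,0,0,0,0,0]]}}

```text
time: 11.88
tool_pos: [514.8, -290.3, 155.2]
tcp_rot: [179.9, 0.1, 105.5]
ft_force: [-0.3, -0.5, 0.8]
finger_gap: 85.7
grip_force: 0.0
```

{"op": "apply_moves", "data": {"targets": [[2,0,3,0,0,0,0],[0,0,0,0,0,0,0.4],[0,0,0,0,0,0,1],[0,0,0,0,0,0,1],[0,0,0,0,0,0,1],[0,0,0,0,0,0,1],[0,0,0,0,0,0,1],[0,0,0,0,0,0,1]], "force": 60}}

```text
time: 12.88
tool_pos: [513.1, -288.1, 150.0]
tcp_rot: [180.0, 0.0, 105.5]
ft_force: [-1.6, -0.9, 2.9]
finger_gap: 23.5
grip_force: 59.3
```

```bash
python3 - <<'E'
from h import *
s=sensors.sense(); print(s["tool_pos"],s["tcp_rot"],s["joint_pos"].round(1),s["ft_force"],s["finger_gap"],s["wrist_torque"])
shot("s8","side"); shot("t8","top")
E
```

```text
[ 513.10962493 -288.0686394   150.01812589] [1.79991589e+02 1.85229412e-02 1.05523978e+02] [-34.3   8.6  92.6  -0.   78.7 -49.8] [-1.57159923 -0.85220219  2.92761098] 23.509555318094474 [-0.03974197  0.15144875 -0.0254472 ]
```

```bash
cat >> h.py <<'E'
BR=Ro.from_euler("z",-78.36,degrees=True); BO=np.array([585.5,-15.3,0])
U=np.array([-np.tan(np.radians(38)),np.tan(np.radians(12)),1]); U/=np.linalg.norm(U); UW=BR.apply(U)
def _al(z0,z1):
    v=np.cross(z0,z1); return Ro.from_rotvec(v/np.linalg.norm(v)*np.arccos(z0@z1))
RL=_al(np.array([0,0,-1.]),-UW)*down(101.6)   # leaned tool orientation
LT=127.
def tcp_for(tip): return BO+BR.apply(tip)+LT*UW
def tip_now():
    s=sensors.sense(); R=Ro.from_euler("xyz",s["tcp_rot"],degrees=True); w=np.array(s["tool_pos"])+LT*R.apply([0,0,1]); return BR.inv().apply(w-BO)
E
python3 - <<'E'
from h import *
s=goto([513.1,-288.1,290],down(105.5),4,1,dec=0)
s=goto(tcp_for([-70,72,140]),RL,11,1,start=s)
print(s[0])
E
```

```text
[[0,0,-35,0,0,0,1],[0,0,-35,0,0,0,1],[0,0,-35,0,0,0,1],[0,0,-35,0,0,0,1]]
[[34.9,22.3,4.7,0.018,-0.059,0.006,1],[35.2,22.2,2.1,0.019,-0.059,0.006,1],[35.4,22,-0.3,0.018,-0.059,0.006,1],[35.5,21.7,-2.8,0.018,-0.059,0.006,1],[35.4,21.5,-5.3,0.018,-0.06,0.006,1],[35,21.1,-7.7,0.019,-0.059,0.006,1],[34.7,20.7,-10.3,0.018,-0.059,0.006,1],[34.2,20.3,-12.6,0.018,-0.059,0.006,1],[33.4,19.9,-15,0.018,-0.059,0.006,1],[32.6,19.4,-17.3,0.019,-0.059,0.006,1],[31.6,18.9,-19.5,0.018,-0.059,0.006,1]]
[646.93154439 147.51999118 238.67647469]
```

{"op": "apply_moves", "data": {"targets": [[0,0,-15,0,0,0,1],[0,0,-30,0,0,0,1],[0,0,-45,0,0,0,1],[0,0,-50,0,0,0,1],[0,0,0,0,0,0,1],[0,0,0,0,0,0,1]], "force": 80}}

```text
time: 13.72
tool_pos: [512.9, -287.7, 289.6]
tcp_rot: [-180.0, -0.0, 105.5]
ft_force: [-0.4, -0.1, -3.5]
finger_gap: 23.4
grip_force: 78.4
```

{"op": "apply_moves", "data": {"targets": [[34.9,22.3,4.7,0.018,-0.059,0.006,1],[35.2,22.2,2.1,0.019,-0.059,0.006,1],[35.4,22,-0.3,0.018,-0.059,0.006,1],[35.5,21.7,-2.8,0.018,-0.059,0.006,1],[35.4,21.5,-5.3,0.018,-0.06,0.006,1],[35,21.1,-7.7,0.019,-0.059,0.006,1],[34.7,20.7,-10.3,0.018,-0.059,0.006,1],[34.2,20.3,-12.6,0.018,-0.059,0.006,1],[33.4,19.9,-15,0.018,-0.059,0.006,1],[32.6,19.4,-17.3,0.019,-0.059,0.006,1],[31.6,18.9,-19.5,0.018,-0.059,0.006,1],[0,0,0,0,0,0,1],[0,0,0,0,0,0,1]]}}

```text
time: 15.35
tool_pos: [646.2, 147.4, 236.5]
tcp_rot: [-167.8, 37.4, 105.8]
ft_force: [0.0, -0.9, -1.1]
finger_gap: 23.5
grip_force: 78.8
```

```bash
python3 - <<'E'
from h import *
s=sensors.sense(); print(s["joint_pos"].round(1),s["ft_force"].round(1), "tip",tip_now().round(1))
R=Ro.from_euler("xyz",s["tcp_rot"],degrees=True); print("lean u bracket",BR.inv().apply(-R.apply([0,0,1])).round(3),U.round(3))
shot("s9","side"); shot("t9","top"); shot("w9")
w=BO+BR.apply(tip_now())
for n in ("s9","t9","w9"): print(n,proj(cal(n),w).round(0))
s=goto(tcp_for([-30,72,50]),RL,5,1); 
E
```

```text
[ 25.8  35.   59.  -34.5 104.8  10.7] [ 0.  -0.9 -1.1] tip [-69.9  71.  137.9]
lean u bracket [-0.607  0.168  0.776] [-0.607  0.165  0.777]
s9 [328. 213.]
t9 [295. 217.]
w9 [323. 238.]
[[4.9,3.5,18.9,0,0,0,1],[4.9,3.4,18.8,0,0,-0.001,1],[4.9,3.5,18.9,0,-0.001,0,1],[4.9,3.5,18.8,0,0,-0.001,1],[4.9,3.4,18.9,0,0,0,1]]
```

{"op": "apply_moves", "data": {"targets": [[5,3.5,19,0,0,0,1],[5,3.5,19,0,0,0,1],[5,3.5,19,0,0,0,1],[5,3.5,19,0,0,0,1],[5,3.5,19,0,0,0,1],[0,0,0,0,0,0,1],[0,0,0,0,0,0,1]]}}

```text
time: 16.38
tool_pos: [655.1, 109.8, 147.1]
tcp_rot: [-168.1, 37.4, 105.6]
ft_force: [-1.0, 0.1, -1.2]
finger_gap: 22.9
grip_force: 78.8
```

```bash
python3 - <<'E'
from h import *
print("tip",tip_now().round(1))
goto(tcp_for([3,72,25]),RL,4,1)
E
```

```text
tip [-31.4  72.4  48.4]
[[-3.3,1.4,9.8,0,0,0,1],[-3.2,1.3,9.8,0,0,0,1],[-3.3,1.4,9.7,0,0,0,1],[-3.2,1.3,9.8,0,-0.001,0,1]]
```

{"op": "apply_moves", "data": {"targets": [[-3.3,1.4,9.8,0,0,0,1],[-3.2,1.3,9.8,0,0,0,1],[-3.3,1.4,9.7,0,0,0,1],[-3.2,1.3,9.8,0,0,0,1],[0,0,0,0,0,0,1],[0,0,0,0,0,0,1]]}}

```text
time: 17.12
tool_pos: [661.3, 75.9, 123.3]
tcp_rot: [-168.0, 37.4, 105.6]
ft_force: [-0.6, -0.1, -1.6]
finger_gap: 23.2
grip_force: 78.8
```

```bash
python3 - <<'E'
from h import *
t=tip_now(); print("tip",t.round(1))
c,im=shot("w10")
P={"tip":t,"start":[21,70,15],"corner":[21,-75,15],"end":[-40,-75,15],"flF":[-9,80,101],"flN":[-9,-88,101],"pl":[-75,100,10],"plN":[-75,-100,10]}
for k,q in P.items(): print(k,proj(c,BO+BR.apply(q)).round(1))
u=proj(c,BO+BR.apply(t)).astype(int); 
x0,y0=max(u[0]-130,0),max(u[1]-60,0)
cr=im[y0:y0+150,x0:x0+200,::-1]; print(x0,y0)
cv2.imwrite("pics/c10.png",np.clip(255*(cv2.resize(cr,None,fx=4,fy=4,interpolation=cv2.INTER_CUBIC)/255.)**.6,0,255).astype(np.uint8))
E
```

```text
tip [ 3.  71.7 24.6]
tip [322.8 236.8]
start [324.1 240.5]
corner [154.3 222.9]
end [118.2 169.4]
flF [313.9 329.2]
flN [ 62.5 294.7]
pl [367.4 141.5]
plN [ 60.3 121.5]
192 176
```

View pics/c10.png

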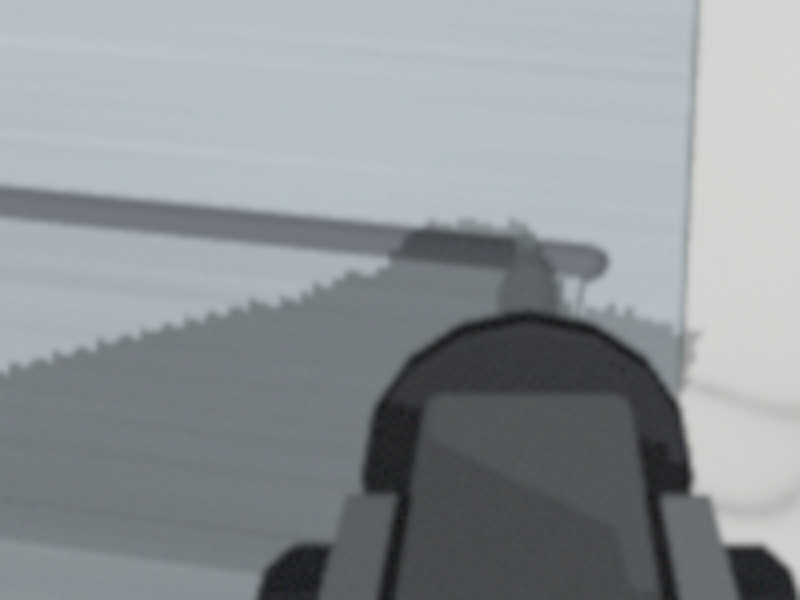

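The bead shows as a purplish band from (0,202) to its open end at (605,262) in the crop, i.e. px (343,241). The probe tip is at about (530,240), i.e. px (324.5,236), which agrees with the predicted (322.8,236.8).

```bash
python3 - <<'E'
from h import *
c=cal("w10")
for q in ([22.5,80,13.5],[22.5,70,13.5],[21,80,10],[26,80,15],[26,80,10],[22.5,-38,13.5],[21,-38,10],[26,-38,15]): print(q,proj(c,BO+BR.apply(q)).round(1))
im=cv2.imread("pics/w10.png").astype(float)
for x in (192,230,270): print(x,[int(v) for v in im[216:244,x].mean(1)])
E
```

```text
[22.5, 80, 13.5] [337.  241.3]
[22.5, 70, 13.5] [324.5 240. ]
[21, 80, 10] [337.6 236.7]
[26, 80, 15] [336.9 245.4]
[26, 80, 10] [337.8 240.4]
[22.5, -38, 13.5] [196.7 226.8]
[21, -38, 10] [197.6 222.5]
[26, -38, 15] [197.5 230.8]
192 [153, 154, 154, 153, 150, 136, 104, 74, 66, 70, 71, 72, 73, 80, 106, 133, 139, 137, 136, 137, 137, 138, 139, 141, 140, 138, 137, 133]
230 [153, 155, 154, 156, 155, 154, 155, 154, 150, 132, 94, 68, 67, 70, 73, 73, 73, 82, 109, 133, 139, 137, 136, 137, 138, 136, 139, 142]
270 [162, 160, 158, 157, 158, 157, 157, 157, 155, 155, 156, 156, 151, 131, 93, 69, 66, 69, 71, 72, 71, 77, 105, 132, 139, 139, 139, 139]
```

The measured bead band matches the modelled position within half a pixel, so I can start running the weld.

```bash
python3 - <<'E'
from h import *
s=goto(tcp_for([18.5,70.5,17.5]),RL,5,1)
R=Ro.from_euler("xyz",sensors.sense()["tcp_rot"],degrees=True)
for d in ([0,-3.75,0],[-3.75,0,0],[1,0,0],[0,1,0],[0,0,1]): print(d,R.inv().apply(BR.apply(d)).round(2))
E
```

```text
[[-1.6,0.2,3.1,0,0,0,1],[-1.5,0.1,3,0,0,0,1],[-1.6,0.2,3.1,0,0,0,1],[-1.6,0.1,3.1,0,0,0,1],[-1.6,0.2,3.1,0,-0.001,0,1]]
[0, -3.75, 0] [ 0.21 -3.69  0.62]
[-3.75, 0, 0] [ 2.97 -0.21 -2.28]
[1, 0, 0] [-0.79  0.06  0.61]
[0, 1, 0] [-0.06  0.98 -0.17]
[0, 0, 1] [-0.61 -0.16 -0.78]
```

{"op": "apply_moves", "data": {"targets": [[-1.6,0.2,3.1,0,0,0,1],[-1.5,0.1,3.1,0,0,0,1],[-1.6,0.2,3.1,0,0,0,1],[-1.6,0.1,3.1,0,0,0,1],[-1.6,0.2,3.1,0,0,0,1],[0,0,0,0,0,0,1],[0,0,0,0,0,0,1]]}}

```text
time: 18.05
tool_pos: [663.2, 60.3, 115.9]
tcp_rot: [-168.0, 37.4, 105.7]
ft_force: [0.2, -0.5, -1.9]
finger_gap: 23.1
grip_force: 78.8
```

```bash
python3 - <<'E'
from h import *
print("tip",tip_now().round(1),sensors.sense()["ft_force"])
E
```

```text
tip [18.7 70.3 17.1] [ 0.21004481 -0.48061314 -1.85730662]
```

{"op": "apply_moves", "data": {"targets": [[0.2,-3.7,0.6,0,0,0,1],[0.2,-3.7,0.6,0,0,0,1],[0.2,-3.7,0.6,0,0,0,1],[0.2,-3.7,0.6,0,0,0,1],[0.2,-3.7,0.6,0,0,0,1],[0.2,-3.7,0.6,0,0,0,1],[0.2,-3.7,0.6,0,0,0,1],[0.2,-3.7,0.6,0,0,0,1],[0.2,-3.7,0.6,0,0,0,1],[0.2,-3.7,0.6,0,0,0,1]]}}

```text
time: 19.3
tool_pos: [626.2, 52.7, 116.1]
tcp_rot: [-168.0, 37.4, 105.7]
ft_force: [-0.7, 1.1, -1.3]
finger_gap: 23.0
grip_force: 78.8
```

```bash
python3 - <<'E'
from h import *
print("tip",tip_now().round(1),sensors.sense()["ft_force"])
goto(tcp_for([18.5,-20,17.5]),RL,14,1)
E
```

```text
tip [18.7 32.5 17.3] [-0.67944346  1.07953849 -1.28267897]
[[0.2,-3.7,0.6,0,0,0,1],[0.2,-3.7,0.6,0,0,0,1],[0.3,-3.7,0.6,0,0,0,1],[0.2,-3.7,0.6,0,0,0,1],[0.2,-3.7,0.6,0,0,0,1],[0.2,-3.7,0.6,0,0,0,1],[0.2,-3.7,0.6,0,0,0,1],[0.2,-3.7,0.6,0,0,0,1],[0.3,-3.7,0.6,0,0,0,1],[0.2,-3.7,0.6,0,0,0,1],[0.2,-3.7,0.6,0,0,0,1],[0.2,-3.7,0.7,0,0,0,1],[0.2,-3.7,0.6,0,0,0,1],[0.2,-3.7,0.6,0,-0.001,0,1]]
```

Tracking well. Continuing.

{"op": "apply_moves", "data": {"targets": [[0.2,-3.7,0.6,0,0,0,1],[0.2,-3.7,0.6,0,0,0,1],[0.2,-3.7,0.6,0,0,0,1],[0.2,-3.7,0.6,0,0,0,1],[0.2,-3.7,0.6,0,0,0,1],[0.2,-3.7,0.6,0,0,0,1],[0.2,-3.7,0.6,0,0,0,1],[0.2,-3.7,0.6,0,0,0,1],[0.2,-3.7,0.6,0,0,0,1],[0.2,-3.7,0.6,0,0,0,1],[0.2,-3.7,0.6,0,0,0,1],[0.2,-3.7,0.6,0,0,0,1],[0.2,-3.7,0.6,0,0,0,1],[0.2,-3.7,0.6,0,0,0,1],[0.2,-3.7,0.6,0,0,0,1],[0.2,-3.7,0.6,0,0,0,1]]}}

```text
time: 21.3
tool_pos: [567.3, 40.7, 116.4]
tcp_rot: [-168.0, 37.4, 105.7]
ft_force: [-0.7, 1.1, -0.9]
finger_gap: 23.2
grip_force: 78.8
```

```bash
python3 - <<'E'
from h import *
print("tip",tip_now().round(1),sensors.sense()["ft_force"],sensors.sense()["joint_pos"].round(0))
goto(tcp_for([18,-71.5,17.5]),RL,12,1)
E
```

```text
tip [ 18.6 -27.5  17.7] [-0.66084118  1.14193766 -0.85247   ] [ 20.  23.  88. -35.  88.  16.]
[[0.3,-3.6,0.6,0,0,0,1],[0.2,-3.6,0.6,0,0,0,1],[0.3,-3.6,0.6,0,0,0,1],[0.2,-3.6,0.6,0,0,0,1],[0.3,-3.7,0.5,0,0,0,1],[0.3,-3.6,0.6,0,0,0,1],[0.2,-3.6,0.6,0,0,0,1],[0.3,-3.6,0.6,0,0,0,1],[0.2,-3.6,0.6,0,0,0,1],[0.3,-3.6,0.6,0,0,0,1],[0.2,-3.6,0.6,0,0,0,1],[0.3,-3.6,0.6,0,-0.001,0,1]]
```

{"op": "apply_moves", "data": {"targets": [[0.3,-3.6,0.6,0,0,0,1],[0.2,-3.6,0.6,0,0,0,1],[0.3,-3.6,0.6,0,0,0,1],[0.2,-3.6,0.6,0,0,0,1],[0.3,-3.6,0.6,0,0,0,1],[0.3,-3.6,0.6,0,0,0,1],[0.2,-3.6,0.6,0,0,0,1],[0.3,-3.6,0.6,0,0,0,1],[0.2,-3.6,0.6,0,0,0,1],[0.3,-3.6,0.6,0,0,0,1],[0.2,-3.6,0.6,0,0,0,1],[0.1,-2.0,0.3,0,0,0,1],[0,0,0,0,0,0,1]]}}

```text
time: 22.92
tool_pos: [526.0, 32.6, 116.2]
tcp_rot: [-168.0, 37.4, 105.7]
ft_force: [-0.6, 0.0, -1.9]
finger_gap: 23.0
grip_force: 78.8
```

```bash
python3 - <<'E'
from h import *
print("tip",tip_now().round(1),sensors.sense()["ft_force"],sensors.sense()["joint_pos"].round(0))
goto(tcp_for([-40,-72,17.5]),RL,16,1)
E
```

```text
tip [ 18.1 -69.6  17.5] [-0.58802851  0.0228759  -1.91788605] [ 21.  18.  95. -35.  87.  18.]
[[2.9,-0.4,-2.2,0,0,0,1],[2.9,-0.3,-2.2,0,0,0,1],[2.9,-0.4,-2.1,0,0,0,1],[2.9,-0.3,-2.2,0,0,0,1],[2.8,-0.4,-2.2,0,0,0,1],[2.9,-0.3,-2.2,0,0,0,1],[2.9,-0.4,-2.2,0,0,0,1],[2.9,-0.3,-2.1,0,0,0,1],[2.9,-0.4,-2.2,0,0,0,1],[2.9,-0.3,-2.2,0,0,0,1],[2.9,-0.4,-2.2,0,0,0,1],[2.9,-0.4,-2.2,0,0,0,1],[2.9,-0.3,-2.1,0,0,0,1],[2.9,-0.4,-2.2,0,0,0,1],[2.8,-0.3,-2.2,0,0,0,1],[2.9,-0.4,-2.2,0,0,0,1]]
```

{"op": "apply_moves", "data": {"targets": [[0.1,-2.7,0.4,0,0,0,1],[2.9,-0.2,-2.2,0,0,0,1],[2.9,-0.2,-2.2,0,0,0,1],[2.9,-0.2,-2.2,0,0,0,1],[2.9,-0.2,-2.2,0,0,0,1],[2.9,-0.2,-2.2,0,0,0,1],[2.9,-0.2,-2.2,0,0,0,1],[2.9,-0.2,-2.2,0,0,0,1],[2.9,-0.2,-2.2,0,0,0,1]]}}

```text
time: 24.05
tool_pos: [517.5, 60.9, 116.1]
tcp_rot: [-168.0, 37.4, 105.7]
ft_force: [-0.2, -0.5, -1.4]
finger_gap: 23.0
grip_force: 78.8
```

```bash
python3 - <<'E'
from h import *
print("tip",tip_now().round(1),sensors.sense()["ft_force"])
goto(tcp_for([-40,-72.5,17.5]),RL,9,1)
E
```

```text
tip [-11.3 -72.2  17.4] [-0.20215787 -0.54634064 -1.35248604]
[[2.5,-0.2,-1.9,0,0,0,1],[2.6,-0.2,-2,0,0,0,1],[2.5,-0.3,-1.9,0,0,0,1],[2.5,-0.2,-2,0,0,0,1],[2.5,-0.2,-1.9,0,0,0,1],[2.6,-0.2,-2,0,0,0,1],[2.5,-0.2,-1.9,0,0,0,1],[2.5,-0.2,-1.9,0,0,0,1],[2.6,-0.3,-2,0,0,0,1]]
```

{"op": "apply_moves", "data": {"targets": [[2.9,-0.2,-2.2,0,0,0,1],[2.9,-0.2,-2.2,0,0,0,1],[2.9,-0.2,-2.2,0,0,0,1],[2.9,-0.2,-2.2,0,0,0,1],[2.9,-0.2,-2.2,0,0,0,1],[2.9,-0.2,-2.2,0,0,0,1],[2.9,-0.2,-2.2,0,0,0,1],[2.0,-0.1,-1.5,0,0,0,1],[0,0,0,0,0,0,1],[0,0,0,0,0,0,1]]}}

```text
time: 25.3
tool_pos: [512.0, 88.0, 116.0]
tcp_rot: [-168.0, 37.4, 105.7]
ft_force: [0.2, -0.4, -2.2]
finger_gap: 22.9
grip_force: 78.8
```

```bash
python3 - <<'E'
from h import *
print("tip",tip_now().round(1),sensors.sense()["ft_force"])
s=goto(tcp_for([-52,-66,30]),RL,4,1)
s=goto(tcp_for([-85,-60,150]),RL,4,1,start=s)
s=goto([513.1,-288.1,292],down(105.5),12,1,start=s)
E
```

```text
tip [-39.  -72.2  17.2] [ 0.21096038 -0.39971181 -2.22137128]
[[0.6,0.8,-4.7,0,0,0,1],[0.5,0.8,-4.7,0,0,0,1],[0.6,0.8,-4.7,0,0,0,1],[0.6,0.8,-4.7,0,0,0,1]]
[[-11.8,-4,-28.6,0,0,0,1],[-11.7,-3.9,-28.6,0,0,0,1],[-11.8,-4,-28.6,0,0,0,1],[-11.7,-3.9,-28.5,0,0,0,1]]
[[-29.2,-5.8,19.4,-0.017,0.054,-0.005,1],[-30.1,-6.2,17.6,-0.016,0.054,-0.006,1],[-31.1,-6.6,15.9,-0.017,0.055,-0.005,1],[-31.8,-7.1,14.1,-0.017,0.054,-0.006,1],[-32.5,-7.5,12.2,-0.017,0.054,-0.005,1],[-33,-7.9,10.3,-0.016,0.054,-0.006,1],[-33.5,-8.2,8.4,-0.017,0.054,-0.005,1],[-33.9,-8.5,6.4,-0.017,0.054,-0.006,1],[-34.1,-8.7,4.4,-0.017,0.055,-0.005,1],[-34.2,-9.1,2.4,-0.016,0.054,-0.006,1],[-34.3,-9.2,0.4,-0.017,0.054,-0.005,1],[-34.2,-9.4,-1.6,-0.017,0.054,-0.006,1]]
```

{"op": "apply_moves", "data": {"targets": [[0.6,0.8,-4.7,0,0,0,1],[0.5,0.8,-4.7,0,0,0,1],[0.6,0.8,-4.7,0,0,0,1],[0.6,0.8,-4.7,0,0,0,1],[-11.8,-4,-28.6,0,0,0,1],[-11.7,-4,-28.6,0,0,0,1],[-11.8,-4,-28.6,0,0,0,1],[-11.7,-4,-28.6,0,0,0,1],[0,0,0,0,0,0,1]]}}

```text
time: 26.42
tool_pos: [515.7, 136.9, 251.6]
tcp_rot: [-168.4, 37.3, 105.5]
ft_force: [-0.6, -0.5, -1.7]
finger_gap: 23.5
grip_force: 78.8
```

{"op": "apply_moves", "data": {"targets": [[-29.2,-5.8,19.4,-0.017,0.054,-0.005,1],[-30.1,-6.2,17.6,-0.016,0.054,-0.006,1],[-31.1,-6.6,15.9,-0.017,0.055,-0.005,1],[-31.8,-7.1,14.1,-0.017,0.054,-0.006,1],[-32.5,-7.5,12.2,-0.017,0.054,-0.005,1],[-33,-7.9,10.3,-0.016,0.054,-0.006,1],[-33.5,-8.2,8.4,-0.017,0.054,-0.005,1],[-33.9,-8.5,6.4,-0.017,0.054,-0.006,1],[-34.1,-8.7,4.4,-0.017,0.055,-0.005,1],[-34.2,-9.1,2.4,-0.016,0.054,-0.006,1],[-34.3,-9.2,0.4,-0.017,0.054,-0.005,1],[-34.2,-9.4,-1.6,-0.017,0.054,-0.006,1],[0,0,0,0,0,0,1],[0,0,0,0,0,0,1]]}}

```text
time: 28.18
tool_pos: [512.3, -287.8, 290.4]
tcp_rot: [-179.9, -0.1, 105.5]
ft_force: [0.0, 0.4, -1.3]
finger_gap: 22.8
grip_force: 78.7
```

```bash
python3 - <<'E'
from h import *
s=goto([513.1,-288.1,200],down(105.5),4,1)
s=goto([513.1,-288.1,153],down(105.5),4,1,start=s)
E
```

```text
[[-0.2,0.2,22.6,0,0,0,1],[-0.1,0.2,22.6,-0.001,-0.001,0,1],[-0.2,0.2,22.6,0,0,-0.001,1],[-0.1,0.2,22.6,0,-0.001,0,1]]
[[0,0,11.8,0,0,0,1],[0,0,11.7,0,0,0,1],[0,0,11.8,0,0,0,1],[0,0,11.7,0,0,0,1]]
```

{"op": "apply_moves", "data": {"targets": [[-0.2,0.2,23,0,0,0,1],[-0.2,0.2,23,0,0,0,1],[-0.2,0.2,22,0,0,0,1],[-0.1,0.2,22,0,0,0,1],[0,0,18,0,0,0,1],[0,0,12,0,0,0,1],[0,0,8,0,0,0,1],[0,0,6,0,0,0,1],[0,0,0,0,0,0,1],[0,0,0,0,0,0,1]]}}

```text
time: 29.42
tool_pos: [514.2, -288.8, 158.7]
tcp_rot: [180.0, 0.0, 105.5]
ft_force: [0.4, 0.2, -1.7]
finger_gap: 23.2
grip_force: 78.7
```

{"op": "apply_moves", "data": {"targets": [[0,-1,3,0,0,0,1],[0,0,2,0,0,0,1],[0,0,2,0,0,0,1],[0,0,1,0,0,0,1],[0,0,0,0,0,0,1],[0,0,0,0,0,0,1]]}}

```text
time: 30.18
tool_pos: [513.0, -288.8, 150.1]
tcp_rot: [180.0, 0.0, 105.5]
ft_force: [-0.6, 0.8, -1.4]
finger_gap: 23.4
grip_force: 79.2
```

{"op": "apply_moves", "data": {"targets": [[0,0,0.5,0,0,0,1],[0,0,0.5,0,0,0,1],[0,0,0,0,0,0,1]]}}

```text
time: 30.55
tool_pos: [513.0, -288.8, 150.1]
tcp_rot: [180.0, 0.0, 105.5]
ft_force: [-3.9, 1.8, 6.5]
finger_gap: 23.2
grip_force: 79.9
```

Contact on the tines. I'll release and rise.

{"op": "apply_moves", "data": {"targets": [[0,0,-0.5,0,0,0,0.7],[0,0,0,0,0,0,0.4],[0,0,0,0,0,0,0],[0,0,0,0,0,0,0],[0,0,0,0,0,0,0],[0,0,-15,0,0,0,0],[0,0,-40,0,0,0,0],[0,0,-50,0,0,0,0],[0,0,-50,0,0,0,0],[0,0,-25,0,0,0,0],[0,0,0,0,0,0,0],[0,0,0,0,0,0,0]]}}

```text
time: 32.05
tool_pos: [512.6, -288.6, 328.8]
tcp_rot: [-180.0, -0.0, 105.5]
ft_force: [0.5, 0.6, -0.4]
finger_gap: 85.2
grip_force: 0.0
```

```bash
python3 - <<'E'
from h import *
s=sensors.sense(); print(s["tool_pos"],s["finger_gap"])
ps={}
# probe cap (dark disc) expected at (513.5,-288,208): compare dark blob to the projection; two stills for stillness
for k in range(2):
    c,im=shot(f"w11{k}"); u=proj(c,[513.3,-288.3,211]); v=proj(c,[513.3,-288.3,207]); print("expected cap",u.round(1))
    x,y=u.astype(int); r_=26; g=cv2.cvtColor(im[y-r_:y+r_,x-r_:x+r_],cv2.COLOR_RGB2GRAY)
    t,m=cv2.threshold(g,0,255,cv2.THRESH_BINARY_INV+cv2.THRESH_OTSU); n,l,st,ce=cv2.connectedComponentsWithStats(m)
    for i in range(1,n):
        if st[i,4]>60: print(st[i].tolist(),(ce[i]+[x-r_,y-r_]).round(1))
# block in the tray: bright blob compared in top and side before/after
for cam,old in (("top","t8"),("side","s8")):
    c,im=shot("f_"+cam,cam); o=cv2.imread(f"pics/{old}.png")[:,:,::-1]
    for nm,q,rr in (("block",[475.5,306,50],30),("probe",[513,-288,150],25)):
        x,y=proj(c,q).astype(int); d=np.abs(im[y-rr:y+rr,x-rr:x+rr].astype(int)-o[y-rr:y+rr,x-rr:x+rr]).mean(2); print(cam,nm,(x,y),"changed px",int((d>30).sum()))
E
```

```text
[ 512.63968598 -288.60510771  328.82844654] 85.23826848158637
expected cap [324.3 239.8]
[0, 0, 52, 41, 1940] [324.5 231.5]
expected cap [324.7 240.6]
[0, 0, 52, 41, 1937] [324.6 232.4]
top block (np.int64(198), np.int64(288)) changed px 0
top probe (np.int64(453), np.int64(276)) changed px 769
side block (np.int64(262), np.int64(198)) changed px 1836
side probe (np.int64(318), np.int64(308)) changed px 613
```

```bash
python3 - <<'E'
from h import *
goto([539.4,-317.1,326.4],down(100.1),2,0)
c=optics.get_calibration("top"); g=gray("f_top"); x,y=proj(c,[475.5,306,95]).astype(int); sub=g[y-25:y+25,x-30:x+30]
t,m=cv2.threshold(sub.astype(np.uint8),0,255,cv2.THRESH_BINARY+cv2.THRESH_OTSU)
n,l,st,ce=cv2.connectedComponentsWithStats(m); print(t,(x,y)); 
for i in range(1,n):
    if st[i,4]>20: print(st[i].tolist(),np.round(plane(c,ce[i]+[x-30,y-25],95)))
for q in ((-20,-22),(20,-22),(20,22),(-20,22)):
    print(proj(c,Ro.from_euler("z",-79.8,degrees=True).apply([*q,95])+[475.5,306,0]).round(0)-[x-30,y-25])
E
```

```text
[[-17.4,9.2,0.7,-0.001,-0.001,0.047,0],[-17,10,0.7,-0.001,-0.001,0.048,0]]
112.0 (np.int64(193), np.int64(288))
[0, 0, 29, 50, 700] [476. 361.  95.]
[21, 15, 19, 22, 263] [475. 303.  95.]
[23. 36.]
[40. 33.]
[37. 14.]
[21. 17.]
```

{"op": "apply_moves", "data": {"targets": [[-17,9,0,0,0,0.047,0],[-17,9,1,0,0,0.047,0],[0,0,0,0,0,0,0],[0,0,0,0,0,0,0]]}}

```text
time: 32.75
tool_pos: [538.3, -316.9, 327.9]
tcp_rot: [-180.0, -0.1, 100.2]
ft_force: [0.7, 0.4, -0.0]
finger_gap: 85.2
grip_force: 0.0
```

```bash
python3 - <<'E'
from h import *
print(sensors.sense()["tool_pos"],sensors.sense()["tcp_rot"])
c,im=shot("w12"); g=gray("w12"); b=gray("w6"); cb=cal("w6")
T=b[164:220,262:326].astype(np.float32)   # handle + cap patch of the first look
r=cv2.matchTemplate(g[140:250,230:360],T,cv2.TM_CCOEFF_NORMED); _,s,_,p=cv2.minMaxLoc(r)
print("score",round(s,3),"patch shift",p[0]+230-262,p[1]+140-164)
print("expected shift of cap",(proj(c,[513.5,-288,208])-proj(cb,[513.5,-288,208])).round(1))
for P in ([517,-288,125],[450,-242,10],[577,-232,10]): print((proj(c,P)-proj(cb,P)).round(1))
cc,rr=proj(c,[513.5,-288,208]),0; px=plane(c,np.array([293.7,193.5])+[p[0]+230-262,p[1]+140-164],208); print("cap now",px.round(1))
E
```

```text
[ 538.29193569 -316.89937381  327.91160913] [-1.79957673e+02 -6.08621693e-02  1.00190682e+02]
score 0.986 patch shift 1 0
expected shift of cap [1.7 0.1]
[1.2 0.1]
[1.3 0.2]
[0.8 0.4]
cap now [ 513.  -288.1  208. ]
```

The probe hangs as it did at the start (template score 0.986, same place). In the top view the block's top shows in its tray position at the upright height, and I'm handing in now.

```bash
python3 -c "
from bench import r
print(r.hand_in())"
```

```text
the job is handed in; nothing more can be done
None
```

I've handed the job in, with no verdict shown: by my measurements the block stands upright in the tray, the probe ran the whole weld in order at about 3 cm/s, staying about 3 to 4 mm off the bead line with no contact felt, and it hangs in the fork again at its starting place.

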